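Lay up a mokume billet in its bolted clamp

TASK

Lay up the mokume billet in its clamp: on the clamp base, lengthwise and centred between the two studs, stack the copper sheet first, then the nickel silver, then the brass, squarely with their edges lined up, and last lower the slotted steel clamp bar over both studs so that it lies flat on the brass. Leave everything else on the bench where it lies, and let go of the finished stack.

Things in the scene. Friction and masses are not known exactly. Their poses are not given: they have to be found in the camera images.
- clamp_base: Lower half of the clamp, fixed to the bench: bright steel plate 220 x 64 x 20 mm with two upright studs, 10 mm thick, pointed, 78 mm either side of its middle along its length, rising to 76 mm above the bench; a hex nut (17 mm across, 8 mm high) at each foot leaves 139 mm for the sheets. Origin: centre of its underside, on the bench, 20 mm below the first sheet; x from stud to stud, z up.
- copper: Copper (orange-red) sheet, a flat plate 110 x 40 x 8 mm, about 0.3 kg, lying flat and loose on the bench. Origin: centre of its underside; x along its 110 mm length, y along its 40 mm width, z up. Which of the sheets lies where differs from start to start.
- nickel_silver: Nickel silver (pale, almost white metal) sheet, a flat plate 110 x 40 x 8 mm, about 0.3 kg, lying flat and loose on the bench. Origin: centre of its underside; x along its 110 mm length, y along its 40 mm width, z up. Which of the sheets lies where differs from start to start.
- brass: Brass (yellow) sheet, a flat plate 110 x 40 x 8 mm, about 0.3 kg, lying flat and loose on the bench. Origin: centre of its underside; x along its 110 mm length, y along its 40 mm width, z up. Which of the sheets lies where differs from start to start.
- clamp_bar: Upper half of the clamp: loose flat steel bar 200 x 50 x 10 mm, about 0.7 kg, lying flat on the bench, with two slots through it for the studs, each 30 mm long (along the bar) and 22 mm wide, centred 78 mm either side of its middle. Either way round fits. Origin: centre of its underside (44 mm above the bench when on the finished stack); x along its length, z up.
- horseshoe: Bystander: rusty horseshoe, about 115 x 115 x 9 mm, lying flat among the sheets. Origin: middle of the shoe, underside.
- flux_tin: Bystander: round tin standing upright, 52 mm in diameter, 65 mm high, between the clamp base and the bar. Origin: centre of its underside.
- hammer: Bystander: hammer lying to the right of the clamp and the sheets (seen from the robot). Origin: underside, on the handle's line.
- brush: Bystander: brush lying to the left of the clamp and the sheets (seen from the robot). Origin: underside, on the handle's line.
- nut_dish: Bystander: shallow round steel dish, 96 mm in diameter, 16 mm high, with the clamp's nuts and washers, beyond the sheets. Origin: centre of its underside.
Things that resemble listed ones, but are neither listed nor needed, are in the scene too. Of the things that look like the nickel_silver, take the one that is nearest to the robot's base at the start. There is more than one size of the copper; the job needs the smaller.

How it is judged:
By the outcome, as a careful person would: the job done as asked, in the order asked, and still so for the second after the job is handed in, with the robot touching nothing.
It also fails if it takes over 115 s, if anything falls off the work surface, if the arm or the gripper's body presses on something with over 40 N, if the wrist force passes 120 N, or if a joint passes its speed limit or range.

ROBOT

A 6-joint arm with a two-finger parallel gripper is mounted at the origin on the work surface. World frame = base frame: x ahead of the robot, y to its left, z up, the work surface at z = 0. Lengths are in m, angles in rad, forces in N, time in s.
With the tool pointing down it reaches from about 0.35 to 0.775 m from the base axis. Payload 7.3 kg.
Tool frame: the origin (TCP) lies at the centre of the arm's flange, where the gripper is bolted on; the fingertips stand 178 mm ahead of it and the grasp point (between the pads) lies 159 mm ahead of it; z points along the fingers, y is the line along which they close (so a half turn about z gives the same grasp; the last joint's range is limited). The gripper opens to 92 mm and grips with 3 to 60 N. Pads are 19 mm wide; open, the fingers measure 130 mm over their backs; the gripper's body (75 mm by 190 mm) begins 47 mm behind the grasp point.
Start: joints at [1.104, 0.342, 1.524, -0, 1.275, -0.146], TCP at [0.166, 0.498, 0.405] pointing down, gripper open.
Joint ranges: [-2.53, 2.53], [-0.77, 2.02], [0.04, 2.7], [-1, 4.14], [0.28, 2.66], [-3.11, 3.11]. Speed limits (rad/s): [2.57, 2.57, 3.14, 3.14, 3.14, 3.14].

INTERFACE

Orientations are given as [roll, pitch, yaw] about the fixed x, y, z axes, in that order (R = Rz(yaw) Ry(pitch) Rx(roll)).
In Python, from cell import telemetry, vision, ticket gives the robot as it stands.
- The arm moves only by the shell command python3 -m crank 'ROWS' [FORCE]. ROWS is JSON, a list of rows, each a list of 5 numbers: the gripper command: -1 is shut, 1 is fully open, values between are in proportion, then the shift along the tool's x, y, z in mm, then the turn about the tool's z in rad. In form: [[fingers, dx, dy, dz, roll], ...]. A call has 1 to 12 rows; each row is the pose to reach, as a shift and turn from the pose commanded when the call began, along the tool's axes at that moment; what a row does not reach only later rows make up. A row lasts 1/12 s, in which the tool goes at most 41.7 mm and 7.16 degrees, less where a joint would pass 70% of its speed; a pose out of reach is approached as far as the arm can. A call with a gripper value outside its range is refused whole. The fingers move at their own pace and stop on an object; FORCE is the grip in N (left out, the last holds). Time passes only in rows, so rows that repeat a pose let the fingers close. It gives the time, the measured TCP pose, the force, the opening and the grip force at its end, in the units of the state.
- telemetry.observe(): the state, without advancing time (a new reading comes with each control period).
- vision.read_camera(name): name is "scene" or "top"; returns (picture, depth): 420x560x3 uint8, red, green, blue; 420x560 float32, m along the optical axis (not along the pixel's ray), 0 where there is no reading.
- vision.get_calibration(name): a dict with "camera_matrix" (3x3 intrinsics, pixels), "rvec" (rotation vector, rad) and "tvec" (3), from world to camera coordinates, as OpenCV has them. Camera axes: x right, y down, z forward; pixel columns grow to the right and rows downward; lengths in m; the calibration is good to about 2 mm. A picture is of the moment at which its call begins. get_calibration takes no time and is no camera call.
- ticket.hand_in(): hands the job in; it is judged then, once.
The state is a dict: "time": time; "qpos": joint angles; "qvel": joint speeds; "joint_efforts": joint torques, N m; "tool_pos": TCP position; "tool_rot": TCP orientation; "contact_force": force on the tool from outside, world axes, zero at the start; "torque": the same for the moment, N m; "opening": finger opening in m; "grip_force": force on a finger pad.
Only numpy, scipy, OpenCV 4.12 (cv2) and the standard library are available. Lean on these libraries where they do the work, as an engineer would, in place of code of your own. Each camera call takes 0.05 s, during which the arm holds its last target. There are 200 camera calls.

## Working session

There is one attempt and no reset: what is moved stays moved. The work goes in short steps, Python scripts to look and compute and a shell command to move; the robot and the scene stay as the last step left them, time stands still between calls to the robot, and variables do not carry over. Pictures are saved under pics/ and viewed, at most 14 in all, crops included, and the job is handed in when it is done.

```bash
mkdir -p pics; ls
cat > h.py <<'E'
import numpy as np,cv2
from cell import telemetry,vision,ticket
def snap(n,f):
    p,d=vision.read_camera(n); np.savez(f'pics/{f}.npz',p=p,d=d); cv2.imwrite(f'pics/{f}.png',p[:,:,::-1]); return p,d
def cal(n):
    c=vision.get_calibration(n); K=np.array(c['camera_matrix'],float); R=cv2.Rodrigues(np.array(c['rvec'],float))[0]; return K,R,np.array(c['tvec'],float).ravel()
def ray(n,u,v,z):
    K,R,t=cal(n); C=-R.T@t; r=R.T@np.linalg.inv(K)@[u,v,1]; return C+r*(z-C[2])/r[2]
def crop(f,o,x0,y0,x1,y1,s):
    p=np.load(f'pics/{f}.npz')['p'][y0:y1,x0:x1,::-1]; cv2.imwrite(f'pics/{o}.png',cv2.resize(p,None,fx=s,fy=s,interpolation=cv2.INTER_CUBIC))
E
python3 - <<'E'
from h import *
s=telemetry.observe();print(s)
snap('top','t0');snap('scene','s0')
for n in('top','scene'):
    K,R,t=cal(n);print(n,K.round(1).tolist(),(-R.T@t).round(3),R.round(2).tolist())
E
```

```text
pics
{'time': 0.0, 'qpos': array([ 1.10398564e+00,  3.42704408e-01,  1.52499315e+00,  1.68192380e-05,
        1.27544735e+00, -1.46026518e-01]), 'qvel': array([ 0.00168667, -0.00067143, -0.00039499,  0.00092386, -0.00011857,
        0.0010115 ]), 'joint_efforts': array([ 1.49166641e-03, -4.31238878e+01, -2.44227934e+01,  7.19159818e-02,
        5.57240762e-02, -1.14369861e-04]), 'tool_pos': array([0.1654653 , 0.49809766, 0.40406261]), 'tool_rot': array([-3.14005926e+00, -2.41777286e-04,  2.82080340e+00]), 'contact_force': array([-0.0970102 ,  0.03154714, -0.15855941]), 'torque': array([0.04003297, 0.00683152, 0.0391422 ]), 'grip_force': 0.0, 'opening': 0.09207860122990096}
top [[502.7, 0.0, 279.8], [0.0, 502.7, 206.4], [0.0, 0.0, 1.0]] [ 0.534 -0.01   1.255] [[0.02, -1.0, -0.01], [-1.0, -0.02, -0.06], [0.06, 0.02, -1.0]]
scene [[434.0, 0.0, 277.9], [0.0, 434.0, 218.4], [0.0, 0.0, 1.0]] [1.59  0.127 0.692] [[-0.11, 0.99, -0.02], [0.54, 0.04, -0.84], [-0.83, -0.11, -0.54]]
```

View pics/t0.png

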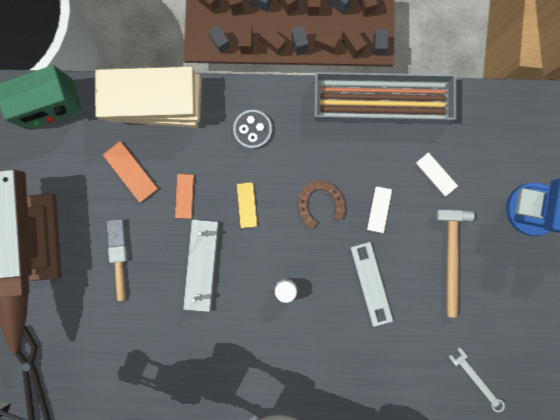

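View pics/s0.png

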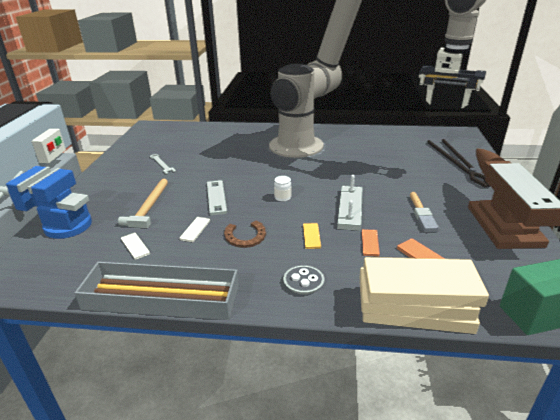

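The top view shows:
- **Copper-like:** (130,172), large, and (185,196), small. I take the small one.
- **Nickel-like:** (380,209) and (437,174). I take (380,209), which is nearer the base; the distances get checked below.
- **Brass:** (247,205). The strips in the tray at (385,100) are stock, not sheets.
- **Clamp base:** (202,265).
- **Clamp bar:** (372,284).

```bash
cat > m.py <<'E'
from h import *
def rect(p,u0,v0,u1,v1,z,f,mode='top'):
    "sub-pixel rectangle on world plane z of the pixels for which f(img) holds, in a window; 4x upsampled"
    im=cv2.resize(p[v0:v1,u0:u1],None,fx=4,fy=4,interpolation=cv2.INTER_CUBIC)
    m=f(im.astype(int)).astype(np.uint8)
    n,l,st,_=cv2.connectedComponentsWithStats(m); k=1+st[1:,4].argmax()
    c=max(cv2.findContours((l==k).astype(np.uint8),cv2.RETR_EXTERNAL,cv2.CHAIN_APPROX_NONE)[0],key=len)[:,0]
    w=np.array([ray(mode,(a+.5)/4-.5+u0,(b+.5)/4-.5+v0,z)[:2] for a,b in c])
    (cx,cy),(a,b),ang=cv2.minAreaRect((w*1000).astype(np.float32))
    if a<b: ang+=90; a,b=b,a
    return np.round([cx,cy,a,b,(ang+90)%180-90],1)
sat=lambda i:(i.max(2)-i.min(2)>70)
pale=lambda i:(i.min(2)>130)
E
python3 - <<'E'
from m import *
p=np.load('pics/t0.npz')['p']
for n,b,z,f in [('cuS',(170,168,202,224),.008,sat),('cuL',(98,138,162,206),.008,sat),('brass',(230,176,264,234),.008,sat),('niA',(362,180,398,238),.008,pale),('niB',(412,148,462,200),.008,pale),('base',(180,215,222,316),.020,pale),('bar',(346,238,398,330),.010,pale)]:
    r=rect(p,*b,z,f);print(n,r,np.hypot(*r[:2]).round())
    print('  mid val',p[(b[1]+b[3])//2,(b[0]+b[2])//2])
d=np.load('pics/t0.npz')['d']; K,R,t=cal('top')
# studs & heights: points with z in band, near base
v,u=np.mgrid[:420,:560]; X=np.stack([(u-K[0,2])/K[0,0]*d,(v-K[1,2])/K[1,1]*d,d],-1)
W=(X-t)@R
print('heights',W[195,185],W[209,380],W[205,247],W[265,202],W[284,372])
q=W[215:316,180:230].reshape(-1,3); q=q[q[:,2]>.045]; print((q*1000).round().tolist())
crop('t0','c0',90,130,290,320,3.5/1.2);crop('t0','c1',340,140,470,330,3)
E
```

```text
cuS [632.5 248.6 109.6  41.1  -0.9] 680.0
  mid val [229 153 112]
cuL [691.1 387.3 155.4  57.1  39.8] 792.0
  mid val [230 155 113]
brass [613.7  91.8 110.8  41.9   7. ] 621.0
  mid val [249 227 132]
niA [ 610.  -237.8  113.6   44.6  -10.5] 655.0
  mid val [250 251 248]
niB [ 700.6 -378.6  113.7   44.5   41.5] 796.0
  mid val [249 250 246]Traceback (most recent call last):
  File "<stdin>", line 4, in <module>
  File "m.py", line 8, in rect
    w=np.array([ray(mode,(a+.5)/4-.5+u0,(b+.5)/4-.5+v0,z)[:2] for a,b in c])
                ~~~^^^^^^^^^^^^^^^^^^^^^^^^^^^^^^^^^^^^^^
  File "h.py", line 8, in ray
    K,R,t=cal(n); C=-R.T@t; r=R.T@np.linalg.inv(K)@[u,v,1]; return C+r*(z-C[2])/r[2]
          ~~~^^^
  File "h.py", line 6, in cal
    c=vision.get_calibration(n); K=np.array(c['camera_matrix'],float); R=cv2.Rodrigues(np.array(c['rvec'],float))[0]; return K,R,np.array(c['tvec'],float).ravel()
ValueError: time passes only in moves, steps and waits
```

```bash
sed -i 's/^def cal(n):/from functools import lru_cache\n@lru_cache\ndef cal(n):/' h.py
python3 - <<'E'
from m import *
p=np.load('pics/t0.npz')['p']
for n,b,z,f in [('base',(180,215,222,316),.020,pale),('bar',(346,238,398,330),.010,pale)]:
    r=rect(p,*b,z,f);print(n,r,np.hypot(*r[:2]).round())
d=np.load('pics/t0.npz')['d']; K,R,t=cal('top')
v,u=np.mgrid[:420,:560]; X=np.stack([(u-K[0,2])/K[0,0]*d,(v-K[1,2])/K[1,1]*d,d],-1)
W=(X-t)@R
print('heights',[W[a,b].round(4).tolist() for a,b in[(195,185),(209,380),(205,247),(265,202),(284,372)]])
q=W[215:316,180:230].reshape(-1,3); q=q[q[:,2]>.045]; print((q*1000).round().tolist())
crop('t0','c0',90,130,290,320,3);crop('t0','c1',340,140,470,330,3)
E
```

```text
base [462.6 200.6 221.9  66.2  -3.5] 504.0
bar [ 426.1 -219.5  202.6   52.5   16.7] 479.0
heights [[0.6342, 0.2452, 0.0121], [0.6102, -0.2396, 0.008], [0.613, 0.0906, 0.0071], [0.4626, 0.1958, 0.021], [0.4257, -0.221, 0.0134]]
[[534.0, -10.0, 1255.0], [545.0, 197.0, 73.0], [545.0, 195.0, 68.0], [545.0, 195.0, 56.0], [543.0, 198.0, 79.0], [543.0, 196.0, 76.0], [543.0, 194.0, 77.0], [543.0, 192.0, 71.0], [543.0, 192.0, 58.0], [543.0, 191.0, 53.0], [540.0, 198.0, 81.0], [540.0, 196.0, 76.0], [540.0, 194.0, 76.0], [540.0, 192.0, 72.0], [541.0, 192.0, 60.0], [541.0, 191.0, 48.0], [534.0, -10.0, 1255.0], [538.0, 198.0, 78.0], [538.0, 196.0, 79.0], [538.0, 193.0, 78.0], [538.0, 192.0, 75.0], [538.0, 192.0, 60.0], [536.0, 196.0, 73.0], [536.0, 194.0, 72.0], [536.0, 194.0, 62.0], [536.0, 193.0, 52.0], [534.0, -10.0, 1255.0], [534.0, -10.0, 1255.0], [534.0, -10.0, 1255.0], [534.0, -10.0, 1255.0], [534.0, -10.0, 1255.0], [534.0, -10.0, 1255.0], [534.0, -10.0, 1255.0], [534.0, -10.0, 1255.0], [534.0, -10.0, 1255.0], [534.0, -10.0, 1255.0], [534.0, -10.0, 1255.0], [534.0, -10.0, 1255.0], [390.0, 207.0, 66.0], [390.0, 205.0, 64.0], [390.0, 203.0, 64.0], [388.0, 203.0, 49.0], [388.0, 201.0, 45.0], [388.0, 208.0, 71.0], [388.0, 206.0, 72.0], [389.0, 203.0, 75.0], [387.0, 203.0, 64.0], [387.0, 201.0, 58.0], [385.0, 201.0, 46.0], [386.0, 211.0, 72.0], [387.0, 207.0, 79.0], [387.0, 205.0, 77.0], [386.0, 203.0, 75.0], [386.0, 201.0, 73.0], [385.0, 200.0, 63.0], [383.0, 200.0, 49.0], [385.0, 209.0, 81.0], [384.0, 207.0, 78.0], [384.0, 205.0, 77.0], [385.0, 202.0, 80.0], [384.0, 201.0, 73.0], [382.0, 201.0, 57.0], [382.0, 207.0, 77.0], [382.0, 205.0, 77.0], [382.0, 203.0, 76.0], [381.0, 202.0, 65.0], [534.0, -10.0, 1255.0], [534.0, -10.0, 1255.0]]
```

View pics/c0.png

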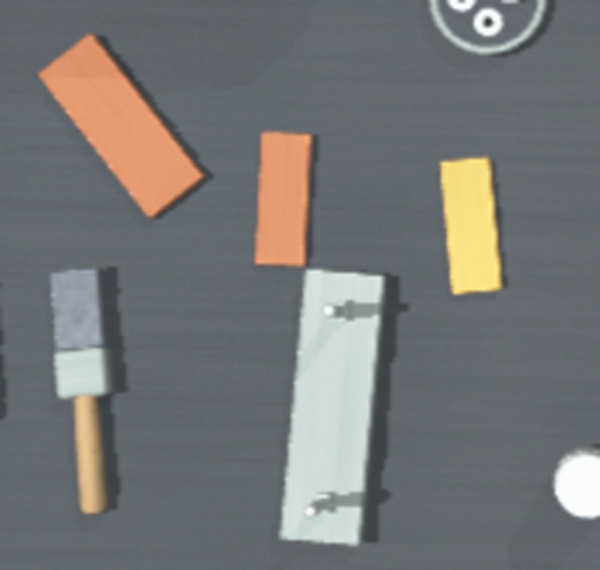

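View pics/c1.png

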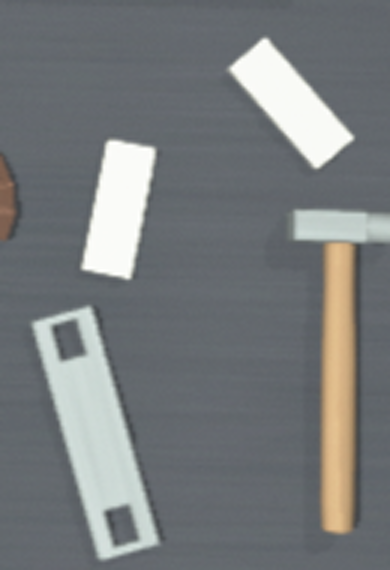

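The crops show a small copper sheet at t0 (185,196), clearly smaller than the one at (130,172). The nearer nickel sheet is at (380,209), 655 mm from the base against 796 mm. The studs are on the base at about x 385 and 541 mm. My choices stand.

```bash
cat > go.py <<'E'
import sys
from h import *
# go.py x y z yawdeg ... in mm: shift from the present pose in tool axes
s=telemetry.observe(); R=cv2.Rodrigues(np.eye(3))[0]
from scipy.spatial.transform import Rotation as Ro
R=Ro.from_euler('xyz',s['tool_rot']).as_matrix(); p=s['tool_pos']*1000; yaw=s['tool_rot'][2]
print('t',round(s['time'],2),'pose',p.round(1),np.degrees(s['tool_rot']).round(2),'open',round(s['opening']*1000,1),'grip',round(s['grip_force'],1),'F',s['contact_force'].round(1))
for a in sys.argv[1:]:
    x,y,z,w=map(float,a.split(',')); d=R.T@(np.array([x,y,z])-p)
    r=-(np.radians(w)-yaw); r=(r+np.pi)%(2*np.pi)-np.pi
    print(a,'->',d.round(1),round(r,3))
E
python3 go.py 632.5,248.6,230,179.1
```

```text
t 0.1 pose [165.5 498.1 404.1] [-1.7992e+02 -1.0000e-02  1.6162e+02] open 91.8 grip 0.0 F [-0.6  0.8 -0.3]
632.5,248.6,230,179.1 -> [-521.9  -89.3  174.1] -0.305
```

```bash
python3 -m crank '[[0.41,-522,-89,60,-0.305],[0.41,-522,-89,60,-0.305],[0.41,-522,-89,60,-0.305],[0.41,-522,-89,60,-0.305],[0.41,-522,-89,60,-0.305],[0.41,-522,-89,60,-0.305],[0.41,-522,-89,60,-0.305],[0.41,-522,-89,60,-0.305],[0.41,-522,-89,60,-0.305],[0.41,-522,-89,60,-0.305],[0.41,-522,-89,60,-0.305],[0.41,-522,-89,60,-0.305]]' 30
python3 -m crank '[[0.41,0,0,0,0]]'; python3 go.py 632.5,248.6,230,179.1 632.5,248.6,180,179.1
```

```text
time: 1.1
tool_pos: [0.5977, 0.2674, 0.3487]
tool_rot: [-3.141, -0.001, 3.126]
contact_force: [0.2, 2.3, 0.4]
opening: 0.0648
grip_force: 0.0
time: 1.18
tool_pos: [0.6014, 0.264, 0.3468]
tool_rot: [-3.139, 0.0, 3.12]
contact_force: [-1.1, -0.6, -0.6]
opening: 0.0647
grip_force: 0.0
t 1.18 pose [601.4 264.  346.8] [-1.7987e+02  2.0000e-02  1.7877e+02] open 64.7 grip 0.0 F [-1.1 -0.6 -0.6]
632.5,248.6,230,179.1 -> [-31.4 -14.4 116.8] -0.006
632.5,248.6,180,179.1 -> [-31.4 -14.3 166.8] -0.006
```

```bash
python3 -m crank '[[0.41,-31,-14,60,-0.006],[0.41,-31,-14,100,-0.006],[0.41,-31,-14,130,-0.006],[0.41,-31,-14,130,-0.006],[0.41,-31,-14,130,-0.006],[0.41,-31,-14,130,-0.006]]' ; python3 go.py 632.5,248.6,180,179.1
```

```text
time: 1.68
tool_pos: [0.6271, 0.2546, 0.2202]
tool_rot: [3.141, -0.0, 3.132]
contact_force: [0.4, 0.0, 0.9]
opening: 0.0647
grip_force: 0.0
t 1.68 pose [627.1 254.6 220.2] [179.99  -0.   179.45] open 64.7 grip 0.0 F [0.4 0.  0.9]
632.5,248.6,180,179.1 -> [-5.5 -6.  40.2] 0.006
```

```bash
python3 -m crank '[[0.41,0,0,0,0],[0.41,0,0,0,0],[0.41,0,0,0,0]]' ; python3 go.py 632.5,248.6,180,179.1
```

```text
time: 1.93
tool_pos: [0.6273, 0.2548, 0.2222]
tool_rot: [3.14, 0.004, 3.132]
contact_force: [-1.1, 0.8, -0.7]
opening: 0.0647
grip_force: 0.0
t 1.93 pose [627.3 254.8 222.2] [179.93   0.23 179.47] open 64.7 grip 0.0 F [-1.1  0.8 -0.7]
632.5,248.6,180,179.1 -> [-5.1 -6.2 42.2] 0.006
```

```bash
python3 -m crank '[[0.41,-5.5,-6,0,0.006],[0.41,-5.5,-6,20,0.006],[0.41,-5.5,-6,30,0.006],[0.41,-5.5,-6,30,0.006],[0.41,-5.5,-6,30,0.006],[0.41,-5.5,-6,30,0.006]]' ; python3 go.py 632.5,248.6,180,179.1;python3 -m crank '[[0.41,0,0,0,0],[0.41,0,0,0,0]]' ; python3 go.py 632.5,248.6,180,179.1
```

```text
time: 2.43
tool_pos: [0.6326, 0.2482, 0.19]
tool_rot: [3.141, 0.001, 3.126]
contact_force: [0.2, 0.9, -0.4]
opening: 0.0647
grip_force: 0.0
t 2.43 pose [632.6 248.2 190. ] [1.7999e+02 3.0000e-02 1.7909e+02] open 64.7 grip 0.0 F [ 0.2  0.9 -0.4]
632.5,248.6,180,179.1 -> [ 0.2  0.4 10. ] -0.0
time: 2.6
tool_pos: [0.6326, 0.2483, 0.1903]
tool_rot: [3.141, 0.001, 3.126]
contact_force: [-1.3, 0.6, 0.6]
opening: 0.0645
grip_force: 0.0
t 2.6 pose [632.6 248.3 190.3] [1.7997e+02 8.0000e-02 1.7910e+02] open 64.5 grip 0.0 F [-1.3  0.6  0.6]
632.5,248.6,180,179.1 -> [ 0.1  0.3 10.3] -0.0
```

```bash
python3 -m crank '[[0.41,0,0,10.2,0],[0.41,0,0,10.2,0],[0.41,0,0,10.2,0],[-1,0,0,10.2,0],[-1,0,0,10.2,0],[-1,0,0,10.2,0],[-1,0,0,10.2,0],[-1,0,0,10.2,0],[-1,0,0,10.2,0],[-1,0,0,10.2,0],[-1,0,0,10.2,0],[-1,0,0,10.2,0]]' 30; python3 -m crank '[[-1,0,0,-20,0],[-1,0,0,-50,0],[-1,0,0,-110,0],[-1,0,0,-110,0],[-1,0,0,-110,0],[-1,0,0,-110,0],[-1,0,0,-110,0],[-1,0,0,-110,0],[-1,0,0,-110,0]]'; python3 go.py 463,200,290,176.5
```

```text
time: 3.6
tool_pos: [0.6323, 0.2483, 0.1792]
tool_rot: [3.141, -0.0, 3.126]
contact_force: [0.0, 1.0, -1.0]
opening: 0.0394
grip_force: 30.0
time: 4.35
tool_pos: [0.632, 0.2481, 0.2869]
tool_rot: [-3.141, -0.004, 3.126]
contact_force: [0.6, -0.4, -3.1]
opening: 0.0397
grip_force: 30.0
t 4.35 pose [632.  248.1 286.9] [-179.94   -0.22  179.09] open 39.7 grip 30.0 F [ 0.6 -0.4 -3.1]
463,200,290,176.5 -> [168.3 -50.7  -2.4] 0.045
```

```bash
python3 -m crank '[[-1,168,-51,-5,0.045],[-1,168,-51,-5,0.045],[-1,168,-51,-5,0.045],[-1,168,-51,-5,0.045],[-1,168,-51,-5,0.045],[-1,168,-51,-5,0.045],[-1,168,-51,-5,0.045],[-1,168,-51,-5,0.045],[-1,168,-51,-5,0.045]]';  python3 go.py 463,200,215,176.5
```

```text
time: 5.1
tool_pos: [0.4647, 0.2001, 0.294]
tool_rot: [3.141, 0.001, 3.081]
contact_force: [0.2, -0.3, -3.3]
opening: 0.0394
grip_force: 30.0
t 5.1 pose [464.7 200.1 294. ] [1.7998e+02 4.0000e-02 1.7651e+02] open 39.4 grip 30.0 F [ 0.2 -0.3 -3.3]
463,200,215,176.5 -> [ 1.8 -0.2 79. ] 0.0
```

```bash
python3 -m crank '[[-1,1.5,0,25,0],[-1,1.5,0,50,0],[-1,1.5,0,70,0],[-1,1.5,0,79,0],[-1,1.5,0,79,0],[-1,1.5,0,79,0],[-1,1.5,0,79,0],[-1,1.5,0,79,0]]';  python3 go.py 463,200,201,176.5
```

```text
time: 5.77
tool_pos: [0.4628, 0.2002, 0.2164]
tool_rot: [3.141, 0.002, 3.081]
contact_force: [1.0, 0.4, -2.4]
opening: 0.0394
grip_force: 30.0
t 5.77 pose [462.8 200.2 216.4] [1.7995e+02 1.4000e-01 1.7652e+02] open 39.4 grip 30.0 F [ 1.   0.4 -2.4]
463,200,201,176.5 -> [-0.2 -0.2 15.4] 0.0
```

```bash
python3 -m crank '[[-1,0,0,8,0],[-1,0,0,13,0],[-1,0,0,16,0],[-1,0,0,16,0],[-1,0,0,16,0]]';  python3 go.py 463,200,199.5,176.5; python3 -m crank '[[-1,0,0,0.8,0],[-1,0,0,0.8,0],[-1,0,0,0.8,0]]'
```

```text
time: 6.18
tool_pos: [0.462, 0.2, 0.1992]
tool_rot: [-3.142, -0.0, 3.081]
contact_force: [-0.0, 0.1, -1.3]
opening: 0.0395
grip_force: 30.0
t 6.18 pose [462.  200.  199.2] [-1.8000e+02 -1.0000e-02  1.7652e+02] open 39.5 grip 30.0 F [-0.   0.1 -1.3]
463,200,199.5,176.5 -> [-1.   0.1 -0.3] 0.0
time: 6.43
tool_pos: [0.462, 0.1999, 0.1991]
tool_rot: [3.142, 0.0, 3.081]
contact_force: [-2.7, -0.8, 7.1]
opening: 0.0394
grip_force: 30.0
```

Contact, at 7 N. Release by opening to about 58 mm, lift, then look.

```bash
python3 -m crank '[[0.1,0,0,0,0],[0.1,0,0,0,0],[0.1,0,0,0,0],[0.1,0,0,0,0],[0.1,0,0,0,0],[0.1,0,0,-30,0],[0.1,0,0,-60,0],[0.1,0,0,-100,0],[0.41,0,0,-100,0],[0.41,0,0,-100,0],[0.41,0,0,-100,0],[0.41,0,0,-100,0]]';  python3 go.py 613.7,91.8,299,187
```

```text
time: 7.43
tool_pos: [0.4617, 0.1998, 0.2972]
tool_rot: [-3.141, -0.002, 3.081]
contact_force: [-0.2, -0.1, -0.3]
opening: 0.0642
grip_force: 0.0
t 7.43 pose [461.7 199.8 297.2] [-1.7996e+02 -1.3000e-01  1.7652e+02] open 64.2 grip 0.0 F [-0.2 -0.1 -0.3]
613.7,91.8,299,187 -> [-158.3  -98.6   -2.1] -0.183
```

```bash
python3 - <<'E'
from m import *
p=np.load('pics/t0.npz')['p']
for th in(150,180,200,220):
    print(th,rect(p,362,180,398,238,.008,lambda i:i.min(2)>th),rect(p,346,238,398,330,.01,lambda i:i.min(2)>th))
E
python3 go.py 610,-237.8,297,169.5
```

```text
150 [ 610.  -237.7  112.5   43.5  -10.5] [ 426.1 -219.7  201.    51.2   16.7]
180 [ 609.9 -237.7  111.1   41.7  -10.6] [ 426.1 -219.9  199.2   49.    16.8]
200 [ 609.9 -237.7  110.    40.7  -10.6] [ 426.  -219.9  197.6   46.5   16.6]
t 7.43 pose [461.7 199.8 297.2] [-1.7996e+02 -1.3000e-01  1.7652e+02] open 64.2 grip 0.0 F [-0.2 -0.1 -0.3]
610,-237.8,297,169.5 -> [-1.747e+02 -4.278e+02  1.000e-01] 0.122Traceback (most recent call last):
  File "<stdin>", line 4, in <module>
  File "m.py", line 6, in rect
    n,l,st,_=cv2.connectedComponentsWithStats(m); k=1+st[1:,4].argmax()
                                                      ~~~~~~~~~~~~~~~^^
ValueError: attempt to get argmax of an empty sequence
```

```bash
python3 -m crank '[[0.41,-175,-428,0,0.124],[0.41,-175,-428,0,0.124],[0.41,-175,-428,0,0.124],[0.41,-175,-428,0,0.124],[0.41,-175,-428,0,0.124],[0.41,-175,-428,0,0.124],[0.41,-175,-428,0,0.124],[0.41,-175,-428,0,0.124],[0.41,-175,-428,0,0.124],[0.41,-175,-428,0,0.124],[0.41,-175,-428,0,0.124],[0.41,-175,-428,0,0.124]]'; python3 -m crank '[[0.41,0,0,0,0],[0.41,0,0,0,0],[0.41,0,0,0,0]]';  python3 go.py 609.9,-237.7,200,169.5
python3 - <<'E'
from m import *
p,d=snap('top','t1')
cv2.imwrite('pics/t1c.png',cv2.resize(p[205:325,160:260,::-1],None,fx=5,fy=5,interpolation=cv2.INTER_CUBIC))
print(rect(p,180,215,222,316,.028,lambda i:(i[:,:,0]-i[:,:,2])>45))
print(rect(p,180,215,222,316,.020,pale))
E
```

```text
time: 8.43
tool_pos: [0.6112, -0.2444, 0.2959]
tool_rot: [-3.14, -0.0, 2.952]
contact_force: [-1.7, 0.3, -0.5]
opening: 0.0646
grip_force: 0.0
time: 8.68
tool_pos: [0.6105, -0.2365, 0.2973]
tool_rot: [3.14, -0.002, 2.958]
contact_force: [0.2, 0.4, 0.8]
opening: 0.0647
grip_force: 0.0
t 8.68 pose [ 610.5 -236.5  297.3] [ 1.7993e+02 -1.4000e-01  1.6947e+02] open 64.7 grip 0.0 F [0.2 0.4 0.8]
609.9,-237.7,200,169.5 -> [ 0.1 -1.4 97.3] -0.0
[462.  199.3 110.8  41.7  -3.6]
[462.6 200.6 222.1  66.2  -3.5]
```

View pics/t1c.png

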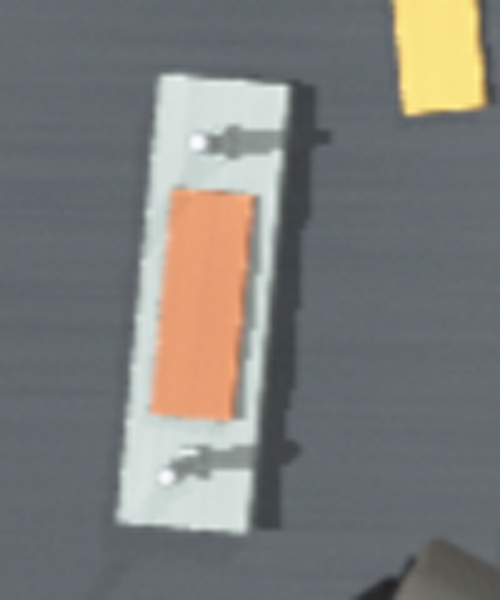

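Picture t1c shows the copper flat on the base at about (201,302), centred between the studs and square to them. Next is the nickel.

```bash
python3 -m crank '[[0.41,0,-1.3,40,0],[0.41,0,-1.3,75,0],[0.41,0,-1.3,105,0],[0.41,0,-1.3,107,0],[0.41,0,-1.3,107,0],[0.41,0,-1.3,107,0],[0.41,0,-1.3,107,0],[0.41,0,-1.3,107,0]]';  python3 go.py 609.9,-237.7,179.5,169.5
```

```text
time: 9.4
tool_pos: [0.6113, -0.2392, 0.194]
tool_rot: [-3.14, 0.004, 2.957]
contact_force: [0.2, -0.3, 0.5]
opening: 0.0648
grip_force: 0.0
t 9.4 pose [ 611.3 -239.2  194. ] [-179.93    0.23  169.43] open 64.8 grip 0.0 F [ 0.2 -0.3  0.5]
609.9,-237.7,179.5,169.5 -> [ 1.7  1.3 14.5] -0.001
```

```bash
python3 -m crank '[[0.41,0,0,0,0],[0.41,0,0,0,0]]';  python3 go.py 609.9,-237.7,179.5,169.5; python3 -m crank '[[0.41,0,0,0,0]]'; python3 go.py 609.9,-237.7,179.5,169.5
```

```text
time: 9.57
tool_pos: [0.6108, -0.2393, 0.1927]
tool_rot: [-3.141, 0.002, 2.957]
contact_force: [0.3, -0.1, 0.3]
opening: 0.0647
grip_force: 0.0
t 9.57 pose [ 610.8 -239.3  192.7] [-1.7997e+02  1.1000e-01  1.6941e+02] open 64.7 grip 0.0 F [ 0.3 -0.1  0.3]
609.9,-237.7,179.5,169.5 -> [ 1.2  1.4 13.2] -0.002
time: 9.65
tool_pos: [0.6106, -0.2393, 0.1921]
tool_rot: [-3.141, 0.001, 2.957]
contact_force: [0.0, 0.7, 0.3]
opening: 0.0648
grip_force: 0.0
t 9.65 pose [ 610.6 -239.3  192.1] [-1.7999e+02  6.0000e-02  1.6941e+02] open 64.8 grip 0.0 F [0.  0.7 0.3]
609.9,-237.7,179.5,169.5 -> [ 1.   1.4 12.6] -0.002
```

```bash
python3 -m crank '[[0.41,0.8,1.4,11.5,-0.002],[0.41,0.8,1.4,11.5,-0.002],[0.41,0.8,1.4,11.5,-0.002],[0.41,0.8,1.4,11.5,-0.002],[-1,0.8,1.4,11.5,-0.002],[-1,0.8,1.4,11.5,-0.002],[-1,0.8,1.4,11.5,-0.002],[-1,0.8,1.4,11.5,-0.002],[-1,0.8,1.4,11.5,-0.002],[-1,0.8,1.4,11.5,-0.002],[-1,0.8,1.4,11.5,-0.002],[-1,0.8,1.4,11.5,-0.002]]' 30; python3 -m crank '[[-1,0,0,-20,0],[-1,0,0,-50,0],[-1,0,0,-110,0],[-1,0,0,-110,0],[-1,0,0,-110,0],[-1,0,0,-110,0],[-1,0,0,-110,0],[-1,0,0,-110,0],[-1,0,0,-110,0],[-1,0,0,-110,0],[-1,0,0,-110,0]]'; python3 go.py 462,200,295,176.5
```

```text
time: 10.65
tool_pos: [0.61, -0.2376, 0.1799]
tool_rot: [3.141, 0.0, 2.959]
contact_force: [0.4, 0.4, 0.4]
opening: 0.0393
grip_force: 30.0
time: 11.57
tool_pos: [0.61, -0.2376, 0.2889]
tool_rot: [3.141, -0.002, 2.959]
contact_force: [0.7, 0.5, -2.9]
opening: 0.0395
grip_force: 30.0
t 11.57 pose [ 610.  -237.6  288.9] [ 1.7997e+02 -9.0000e-02  1.6953e+02] open 39.5 grip 30.0 F [ 0.7  0.5 -2.9]
462,200,295,176.5 -> [225.  403.4  -5.6] -0.122
```

```bash
python3 -m crank '[[-1,225,403,-5,-0.122],[-1,225,403,-5,-0.122],[-1,225,403,-5,-0.122],[-1,225,403,-5,-0.122],[-1,225,403,-5,-0.122],[-1,225,403,-5,-0.122],[-1,225,403,-5,-0.122],[-1,225,403,-5,-0.122],[-1,225,403,-5,-0.122],[-1,225,403,-5,-0.122],[-1,225,403,-5,-0.122],[-1,225,403,-5,-0.122]]'; python3 -m crank '[[-1,0,0,0,0],[-1,0,0,0,0],[-1,0,0,0,0],[-1,0,0,0,0],[-1,0,0,0,0]]';  python3 go.py 462,200,220,176.5
```

```text
time: 12.57
tool_pos: [0.4594, 0.2048, 0.2951]
tool_rot: [3.139, -0.001, 3.086]
contact_force: [-0.8, -0.5, -3.2]
opening: 0.0395
grip_force: 30.0
time: 12.98
tool_pos: [0.4626, 0.1983, 0.2949]
tool_rot: [-3.142, 0.0, 3.079]
contact_force: [0.9, 0.7, -4.0]
opening: 0.0395
grip_force: 30.0
t 12.98 pose [462.6 198.3 294.9] [-180.      0.    176.39] open 39.5 grip 30.0 F [ 0.9  0.7 -4. ]
462,200,220,176.5 -> [ 0.7  1.6 74.9] -0.002
```

```bash
python3 -m crank '[[-1,0.7,1.6,25,-0.002],[-1,0.7,1.6,50,-0.002],[-1,0.7,1.6,66,-0.002],[-1,0.7,1.6,71,-0.002],[-1,0.7,1.6,71,-0.002],[-1,0.7,1.6,71,-0.002],[-1,0.7,1.6,71,-0.002],[-1,0.7,1.6,71,-0.002],[-1,0.7,1.6,71,-0.002],[-1,0.7,1.6,71,-0.002],[-1,0.7,1.6,71,-0.002]]';  python3 go.py 462,200,208,176.5
```

```text
time: 13.9
tool_pos: [0.4615, 0.2013, 0.2243]
tool_rot: [3.141, 0.001, 3.083]
contact_force: [-0.6, 0.2, -2.5]
opening: 0.0391
grip_force: 30.0
t 13.9 pose [461.5 201.3 224.3] [1.7998e+02 4.0000e-02 1.7664e+02] open 39.1 grip 30.0 F [-0.6  0.2 -2.5]
462,200,208,176.5 -> [-0.6 -1.2 16.3] 0.002
```

```bash
python3 -m crank '[[-1,-0.4,-1,8,0.002],[-1,-0.4,-1,13,0.002],[-1,-0.4,-1,14,0.002],[-1,-0.4,-1,14,0.002],[-1,-0.4,-1,14,0.002],[-1,-0.4,-1,14,0.002],[-1,-0.4,-1,14,0.002]]';  python3 go.py 462,200,208,176.5
```

```text
time: 14.48
tool_pos: [0.4618, 0.2002, 0.2101]
tool_rot: [3.141, 0.0, 3.081]
contact_force: [0.7, 0.0, -2.4]
opening: 0.0395
grip_force: 30.0
t 14.48 pose [461.8 200.2 210.1] [1.7999e+02 2.0000e-02 1.7652e+02] open 39.5 grip 30.0 F [ 0.7  0.  -2.4]
462,200,208,176.5 -> [-0.2 -0.2  2.1] 0.0
```

```bash
python3 -m crank '[[-1,0,0,2.4,0],[-1,0,0,2.4,0],[-1,0,0,2.4,0],[-1,0,0,2.4,0]]' &&  python3 -m crank '[[0.1,0,0,0,0],[0.1,0,0,0,0],[0.1,0,0,0,0],[0.1,0,0,0,0],[0.1,0,0,0,0],[0.1,0,0,-30,0],[0.1,0,0,-60,0],[0.1,0,0,-90,0],[0.41,0,0,-90,0],[0.41,0,0,-90,0],[0.41,0,0,-90,0],[0.41,0,0,-90,0]]';  python3 go.py 613.7,91.8,297,187
```

```text
time: 14.82
tool_pos: [0.462, 0.2002, 0.2079]
tool_rot: [3.141, 0.001, 3.081]
contact_force: [-0.0, 0.1, 1.2]
opening: 0.0391
grip_force: 30.0
time: 15.82
tool_pos: [0.4613, 0.2, 0.2964]
tool_rot: [-3.141, -0.002, 3.081]
contact_force: [-0.0, -0.3, 0.2]
opening: 0.0644
grip_force: 0.0
t 15.82 pose [461.3 200.  296.4] [-1.7996e+02 -1.2000e-01  1.7652e+02] open 64.4 grip 0.0 F [-0.  -0.3  0.2]
613.7,91.8,297,187 -> [-158.6  -98.8   -0.9] -0.183
```

```bash
python3 -m crank '[[0.41,-158.5,-98.8,0,-0.183],[0.41,-158.5,-98.8,0,-0.183],[0.41,-158.5,-98.8,0,-0.183],[0.41,-158.5,-98.8,0,-0.183],[0.41,-158.5,-98.8,40,-0.183],[0.41,-158.5,-98.8,80,-0.183],[0.41,-158.5,-98.8,105,-0.183],[0.41,-158.5,-98.8,105,-0.183],[0.41,-158.5,-98.8,105,-0.183],[0.41,-158.5,-98.8,105,-0.183],[0.41,-158.5,-98.8,105,-0.183],[0.41,-158.5,-98.8,105,-0.183]]';python3 -m crank '[[0.41,0,0,0,0],[0.41,0,0,0,0],[0.41,0,0,0,0],[0.41,0,0,0,0]]'; python3 go.py 613.7,91.8,179.5,187
python3 - <<'E'
from m import *
p,d=snap('top','t2')
for th in(180,200):print(rect(p,170,215,222,316,.036,lambda i:i.min(2)>th-2+20))
cv2.imwrite('pics/t2c.png',cv2.resize(p[205:325,160:290,::-1],None,fx=5,fy=5,interpolation=cv2.INTER_CUBIC))
E
```

```text
time: 16.82
tool_pos: [0.6145, 0.0923, 0.1948]
tool_rot: [-3.141, 0.004, -3.019]
contact_force: [-0.4, -0.2, 0.5]
opening: 0.0647
grip_force: 0.0
time: 17.15
tool_pos: [0.614, 0.092, 0.1929]
tool_rot: [3.142, 0.001, -3.019]
contact_force: [0.0, -0.2, -0.3]
opening: 0.0645
grip_force: 0.0
t 17.15 pose [614.   92.  192.9] [ 1.80e+02  4.00e-02 -1.73e+02] open 64.5 grip 0.0 F [ 0.  -0.2 -0.3]
613.7,91.8,179.5,187 -> [ 0.3 -0.1 13.4] 0.0
[558.6 173.6  23.9  20.3  88.6]
[415.1 223.2  10.8   4.2   1.9]
```

View pics/t2c.png

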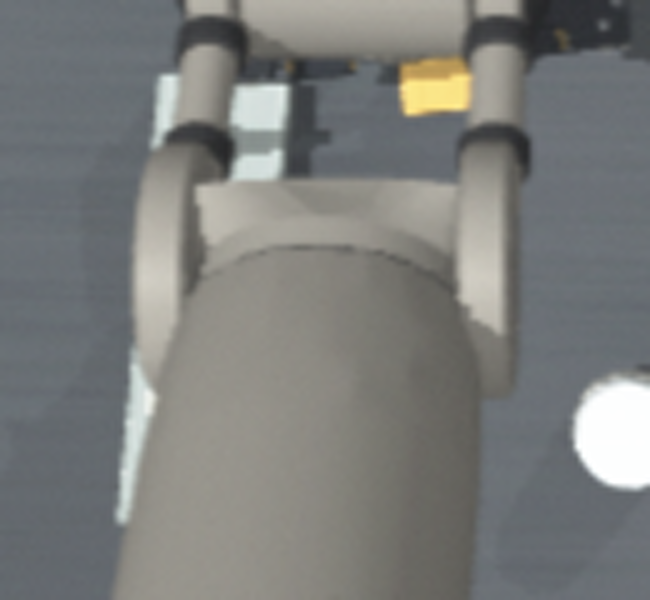

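In t2c the arm hides the stack; only brass around (433,85) and one end of the base show. I'll check with the scene camera, taking the picture after the brass is lifted.

```bash
python3 -m crank '[[0.41,0.3,0,12.8,0],[0.41,0.3,0,12.8,0],[0.41,0.3,0,12.8,0],[0.41,0.3,0,12.8,0],[-1,0.3,0,12.8,0],[-1,0.3,0,12.8,0],[-1,0.3,0,12.8,0],[-1,0.3,0,12.8,0],[-1,0.3,0,12.8,0],[-1,0.3,0,12.8,0],[-1,0.3,0,12.8,0],[-1,0.3,0,12.8,0]]' 30; python3 -m crank '[[-1,0,0,-20,0],[-1,0,0,-50,0],[-1,0,0,-110,0],[-1,0,0,-110,0],[-1,0,0,-110,0],[-1,0,0,-110,0],[-1,0,0,-110,0],[-1,0,0,-110,0],[-1,0,0,-110,0],[-1,0,0,-110,0],[-1,0,0,-110,0]]'; python3 go.py 462,200,295,176.5
python3 - <<'E'
from m import *
p,d=snap('scene','s1');crop('s1','s1c',280,140,430,260,5)
E
```

```text
time: 18.2
tool_pos: [0.6137, 0.0919, 0.1799]
tool_rot: [3.141, 0.0, -3.019]
contact_force: [0.2, 0.5, 1.5]
opening: 0.0395
grip_force: 30.0
time: 19.12
tool_pos: [0.6136, 0.0918, 0.2887]
tool_rot: [3.141, -0.002, -3.019]
contact_force: [-0.5, 0.3, -3.2]
opening: 0.0398
grip_force: 30.0
t 19.12 pose [613.6  91.8 288.7] [ 1.7999e+02 -9.0000e-02 -1.7300e+02] open 39.8 grip 30.0 F [-0.5  0.3 -3.2]
462,200,295,176.5 -> [137.3 125.8  -6. ] 0.183
```

View pics/s1c.png

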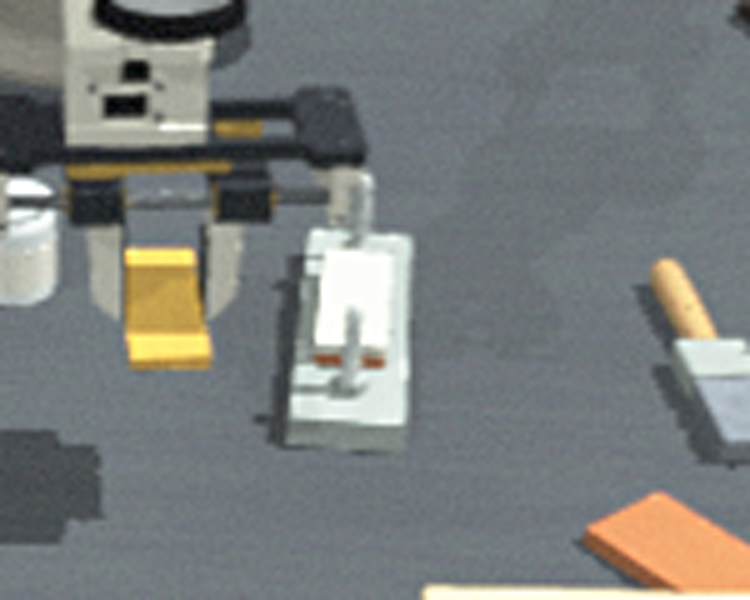

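Picture s1c shows the nickel squarely on the copper, with edges aligned at about (315–388, 350), and the brass in the gripper at (167,305).

```bash
python3 -m crank '[[-1,137.3,125.8,-6,0.183],[-1,137.3,125.8,-6,0.183],[-1,137.3,125.8,-6,0.183],[-1,137.3,125.8,-6,0.183],[-1,137.3,125.8,-6,0.183],[-1,137.3,125.8,-6,0.183],[-1,137.3,125.8,-6,0.183],[-1,137.3,125.8,-6,0.183],[-1,137.3,125.8,-6,0.183],[-1,137.3,125.8,-6,0.183],[-1,137.3,125.8,-6,0.183]]'; python3 -m crank '[[-1,0,0,25,0],[-1,0,0,45,0],[-1,0,0,60,0],[-1,0,0,68,0],[-1,0,0,68,0],[-1,0,0,68,0],[-1,0,0,68,0],[-1,0,0,68,0],[-1,0,0,68,0],[-1,0,0,68,0]]';  python3 go.py 462,200,216,176.5
```

```text
time: 20.08
tool_pos: [0.4628, 0.1994, 0.2955]
tool_rot: [3.142, -0.0, 3.079]
contact_force: [-0.6, 0.1, -3.0]
opening: 0.0394
grip_force: 30.0
time: 20.92
tool_pos: [0.4622, 0.2001, 0.2284]
tool_rot: [3.141, 0.001, 3.081]
contact_force: [0.3, 0.8, -3.5]
opening: 0.0394
grip_force: 30.0
t 20.92 pose [462.2 200.1 228.4] [1.7997e+02 7.0000e-02 1.7652e+02] open 39.4 grip 30.0 F [ 0.3  0.8 -3.5]
462,200,216,176.5 -> [ 0.2 -0.1 12.4] 0.0
```

```bash
python3 -m crank '[[-1,0.1,0,6,0],[-1,0.1,0,10,0],[-1,0.1,0,10,0],[-1,0.1,0,10,0],[-1,0.1,0,10,0]]';  python3 go.py 462,200,215.8,176.5
```

```text
time: 21.33
tool_pos: [0.462, 0.2, 0.2176]
tool_rot: [-3.142, -0.0, 3.081]
contact_force: [0.5, 0.6, -2.9]
opening: 0.0397
grip_force: 30.0
t 21.33 pose [462.  200.  217.6] [-1.8000e+02 -2.0000e-02  1.7652e+02] open 39.7 grip 30.0 F [ 0.5  0.6 -2.9]
462,200,215.8,176.5 -> [-0.  -0.   1.8] 0.0
```

```bash
python3 -m crank '[[-1,0,0,1.9,0],[-1,0,0,1.9,0],[-1,0,0,1.9,0],[-1,0,0,1.9,0]]' &&  python3 -m crank '[[0.1,0,0,0,0],[0.1,0,0,0,0],[0.1,0,0,0,0],[0.1,0,0,0,0],[0.1,0,0,0,0],[0.1,0,0,-30,0],[0.1,0,0,-60,0],[0.1,0,0,-85,0],[0.63,0,0,-85,0],[0.63,0,0,-85,0],[0.63,0,0,-85,0],[0.63,0,0,-85,0]]';  python3 go.py 426.1,-219.8,300,196.7
```

```text
time: 21.67
tool_pos: [0.462, 0.2, 0.2159]
tool_rot: [3.141, 0.0, 3.081]
contact_force: [-0.2, -0.0, -2.8]
opening: 0.0395
grip_force: 30.0
time: 22.67
tool_pos: [0.4616, 0.1999, 0.2997]
tool_rot: [-3.141, -0.002, 3.081]
contact_force: [-0.1, -0.0, -0.4]
opening: 0.072
grip_force: 0.0
t 22.67 pose [461.6 199.9 299.7] [-1.7997e+02 -1.2000e-01  1.7652e+02] open 72.0 grip 0.0 F [-0.1 -0.  -0.4]
426.1,-219.8,300,196.7 -> [   9.9 -421.1   -0. ] -0.352
```

```bash
python3 -m crank '[[0.63,10,-421,0,-0.352],[0.63,10,-421,0,-0.352],[0.63,10,-421,0,-0.352],[0.63,10,-421,0,-0.352],[0.63,10,-421,0,-0.352],[0.63,10,-421,0,-0.352],[0.63,10,-421,0,-0.352],[0.63,10,-421,0,-0.352],[0.63,10,-421,0,-0.352],[0.63,10,-421,0,-0.352],[0.63,10,-421,0,-0.352],[0.63,10,-421,0,-0.352]]'; python3 -m crank '[[0.63,0,0,0,0],[0.63,0,0,0,0],[0.63,0,0,0,0],[0.63,0,0,0,0]]'; python3 go.py 426.1,-219.8,192,196.7
python3 - <<'E'
from m import *
p,d=snap('top','t3')
print(rect(p,180,215,222,316,.044,sat))
crop('t3','t3c',160,205,260,325,5)
E
```

```text
time: 23.67
tool_pos: [0.4259, -0.2236, 0.2997]
tool_rot: [-3.141, -0.001, -2.855]
contact_force: [-0.1, -0.6, 0.7]
opening: 0.0753
grip_force: 0.0
time: 24.0
tool_pos: [0.4266, -0.2184, 0.3006]
tool_rot: [3.141, -0.0, -2.849]
contact_force: [-0.2, -0.0, -0.0]
opening: 0.0749
grip_force: 0.0
t 24.0 pose [ 426.6 -218.4  300.6] [ 1.7996e+02 -2.0000e-02 -1.6321e+02] open 74.9 grip 0.0 F [-0.2 -0.  -0. ]
426.1,-219.8,192,196.7 -> [  0.8  -1.3 108.6] 0.002
[462.3 199.  110.3  41.4  -3.5]
```

View pics/t3c.png

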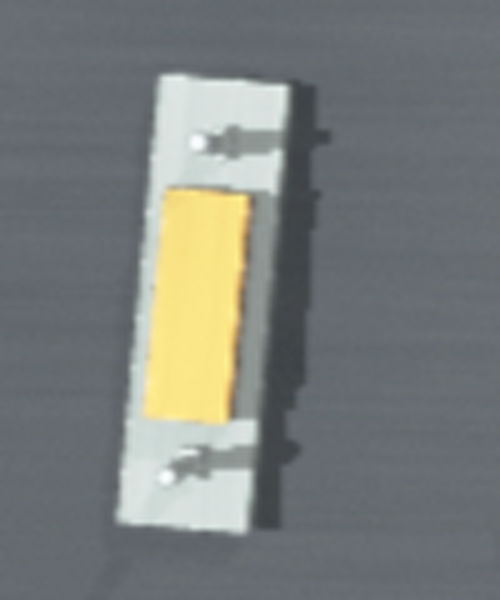

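Picture t3c shows the brass on top at (199,306), square and centred on the copper position. Next is the bar.

```bash
python3 -m crank '[[0.63,0.8,-1,40,0],[0.63,0.8,-1,75,0],[0.63,0.8,-1,100,0],[0.63,0.8,-1,108,0],[0.63,0.8,-1,108,0],[0.63,0.8,-1,108,0],[0.63,0.8,-1,108,0],[0.63,0.8,-1,108,0],[0.63,0.8,-1,108,0],[0.63,0.8,-1,108,0]]';  python3 go.py 426.1,-219.8,180.5,196.7
```

```text
time: 24.88
tool_pos: [0.4261, -0.2209, 0.1937]
tool_rot: [-3.14, 0.001, -2.85]
contact_force: [0.7, 0.1, -0.2]
opening: 0.075
grip_force: 0.0
t 24.88 pose [ 426.1 -220.9  193.7] [-1.7992e+02  7.0000e-02 -1.6332e+02] open 75.0 grip 0.0 F [ 0.7  0.1 -0.2]
426.1,-219.8,180.5,196.7 -> [-0.3  1.1 13.2] -0.0
```

```bash
python3 -m crank '[[0.63,-0.3,0.8,12.3,0],[0.63,-0.3,0.8,12.3,0],[0.63,-0.3,0.8,12.3,0],[0.63,-0.3,0.8,12.3,0],[-1,-0.3,0.8,12.3,0],[-1,-0.3,0.8,12.3,0],[-1,-0.3,0.8,12.3,0],[-1,-0.3,0.8,12.3,0],[-1,-0.3,0.8,12.3,0],[-1,-0.3,0.8,12.3,0],[-1,-0.3,0.8,12.3,0],[-1,-0.3,0.8,12.3,0]]' 50; python3 -m crank '[[-1,0,0,-15,0],[-1,0,0,-40,0],[-1,0,0,-70,0],[-1,0,0,-100,0],[-1,0,0,-130,0],[-1,0,0,-140,0],[-1,0,0,-140,0],[-1,0,0,-140,0],[-1,0,0,-140,0],[-1,0,0,-140,0],[-1,0,0,-140,0]]'; python3 go.py 462.5,200,315,176.5
```

```text
time: 25.88
tool_pos: [0.426, -0.2199, 0.1806]
tool_rot: [3.142, 0.0, -2.85]
contact_force: [-1.1, 1.0, 3.9]
opening: 0.049
grip_force: 50.0
time: 26.8
tool_pos: [0.4257, -0.2198, 0.319]
tool_rot: [3.139, -0.002, -2.85]
contact_force: [-1.0, 0.5, -6.6]
opening: 0.0494
grip_force: 50.0
t 26.8 pose [ 425.7 -219.8  319. ] [ 1.7985e+02 -1.1000e-01 -1.6332e+02] open 49.4 grip 50.0 F [-1.   0.5 -6.6]
462.5,200,315,176.5 -> [-155.8  391.5    4.7] 0.352
```

```bash
python3 -m crank '[[-1,-40,98,0,0.08],[-1,-60,147,0,0.14],[-1,-75,185,0,0.2],[-1,-90,223,0,0.26],[-1,-105,261,0,0.3],[-1,-119,299,0,0.352],[-1,-133,335,0,0.352],[-1,-145,365,0,0.352],[-1,-152,382,0,0.352],[-1,-155.8,391.5,0,0.352],[-1,-155.8,391.5,0,0.352],[-1,-155.8,391.5,0,0.352]]'; python3 -m crank '[[-1,0,0,0,0],[-1,0,0,0,0],[-1,0,0,0,0],[-1,0,0,0,0],[-1,0,0,0,0]]'; python3 go.py 462.5,200,262,176.5
python3 - <<'E'
from m import *
p,d=snap('scene','s2');crop('s2','s2c',290,90,410,240,4)
E
```

```text
time: 27.8
tool_pos: [0.4624, 0.2025, 0.3195]
tool_rot: [3.142, -0.001, 3.085]
contact_force: [0.3, -0.7, -7.7]
opening: 0.049
grip_force: 50.0
time: 28.22
tool_pos: [0.463, 0.1989, 0.3206]
tool_rot: [-3.142, 0.0, 3.079]
contact_force: [0.3, -0.2, -7.1]
opening: 0.0493
grip_force: 50.0
t 28.22 pose [463.  198.9 320.6] [-180.      0.    176.42] open 49.3 grip 50.0 F [ 0.3 -0.2 -7.1]
462.5,200,262,176.5 -> [ 0.6  1.1 58.6] -0.001
```

View pics/s2c.png

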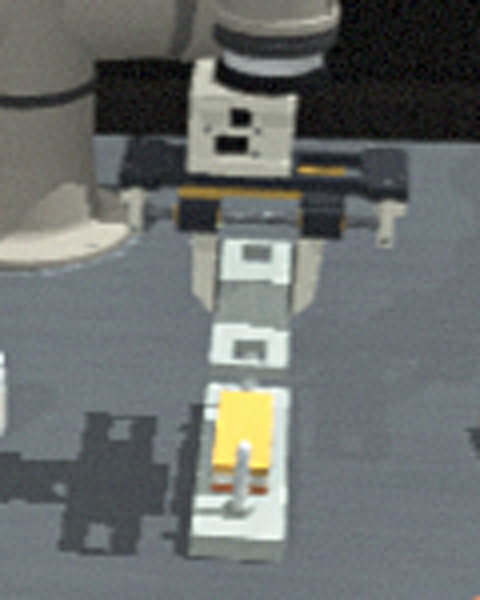

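In s2c the bar hangs level, lengthwise over the stack, with its slots at (257,252) and (249,349). Lower it to just above the studs.

```bash
python3 -m crank '[[-1,0.6,0.8,20,0],[-1,0.6,0.8,40,0],[-1,0.6,0.8,52,0],[-1,0.6,0.8,52,0],[-1,0.6,0.8,52,0],[-1,0.6,0.8,52,0],[-1,0.6,0.8,52,0],[-1,0.6,0.8,52,0],[-1,0.6,0.8,52,0]]'; python3 go.py 462.5,200,230,176.5
python3 - <<'E'
from m import *
p,d=snap('scene','s3');crop('s3','s3c',310,130,400,240,5)
E
```

```text
time: 29.02
tool_pos: [0.4624, 0.2007, 0.2693]
tool_rot: [3.141, 0.001, 3.081]
contact_force: [-0.4, -0.6, -7.0]
opening: 0.0491
grip_force: 50.0
t 29.02 pose [462.4 200.7 269.3] [1.7997e+02 8.0000e-02 1.7652e+02] open 49.1 grip 50.0 F [-0.4 -0.6 -7. ]
462.5,200,230,176.5 -> [-0.1 -0.7 39.3] 0.0
```

View pics/s3c.png

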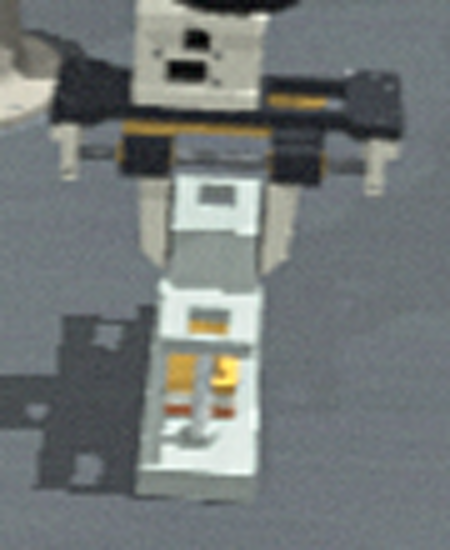

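Picture s3c shows the near stud at (200,385) directly under the slot at (208,318), laterally centred. Go down.

```bash
python3 -m crank '[[-1,0,-0.6,8,0],[-1,0,-0.6,16,0],[-1,0,-0.6,22,0],[-1,0,-0.6,22,0],[-1,0,-0.6,22,0],[-1,0,-0.6,22,0]]'; python3 -m crank '[[-1,0,0,6,0],[-1,0,0,12,0],[-1,0,0,17,0],[-1,0,0,17,0],[-1,0,0,17,0],[-1,0,0,17,0]]'; python3 go.py 462.5,200,224.5,176.5
```

```text
time: 29.57
tool_pos: [0.4623, 0.2001, 0.2464]
tool_rot: [-3.142, -0.0, 3.081]
contact_force: [-0.2, 0.2, -5.9]
opening: 0.0491
grip_force: 50.0
time: 30.07
tool_pos: [0.4623, 0.2, 0.2295]
tool_rot: [3.142, -0.0, 3.081]
contact_force: [1.2, -1.0, -6.6]
opening: 0.0493
grip_force: 50.0
t 30.07 pose [462.3 200.  229.5] [179.99  -0.   176.51] open 49.3 grip 50.0 F [ 1.2 -1.  -6.6]
462.5,200,224.5,176.5 -> [-0.2 -0.   5. ] 0.0
```

```bash
python3 -m crank '[[-1,0,0,2.5,0],[-1,0,0,4.9,0],[-1,0,0,4.9,0],[-1,0,0,4.9,0],[-1,0,0,4.9,0]]'; python3 -m crank '[[0.3,0,0,0,0],[0.3,0,0,0,0],[0.3,0,0,0,0],[0.3,0,0,0,0],[0.3,0,0,0,0],[0.3,0,0,-15,0],[0.3,0,0,-40,0],[0.3,0,0,-80,0],[0.3,0,0,-110,0],[0.3,0,0,-110,0],[0.3,0,0,-110,0],[0.3,0,0,-110,0]]'
python3 -m crank '[[0.3,0,-41,0,0],[0.3,0,-82,0,0],[0.3,0,-123,0,0],[0.3,0,-164,0,0],[0.3,0,-205,0,0],[0.3,0,-246,0,0],[0.3,0,-280,0,0],[0.3,0,-280,0,0],[0.3,0,-280,0,0],[0.3,0,-280,0,0],[0.3,0,-280,0,0],[0.3,0,-280,0,0]]'
python3 - <<'E'
from m import *
p,d=snap('top','t4');print(rect(p,175,215,222,316,.054,pale))
q,_=snap('scene','s4')
a=cv2.resize(p[205:325,165:240,::-1],None,fx=4,fy=4);b=cv2.resize(q[160:250,310:400,::-1],(480,480))
cv2.imwrite('pics/f.png',np.hstack([a,b]))
E
```

```text
time: 30.48
tool_pos: [0.4623, 0.2001, 0.2247]
tool_rot: [3.141, 0.0, 3.081]
contact_force: [0.7, 0.2, -6.2]
opening: 0.0491
grip_force: 50.0
time: 31.48
tool_pos: [0.4619, 0.1999, 0.3342]
tool_rot: [-3.141, -0.001, 3.081]
contact_force: [-0.7, -1.2, 0.5]
opening: 0.0598
grip_force: 0.0
time: 32.48
tool_pos: [0.4452, -0.0782, 0.3342]
tool_rot: [3.141, -0.001, 3.083]
contact_force: [0.0, 1.0, -0.4]
opening: 0.0594
grip_force: 0.0
[464.5 195.  216.3  64.3  -3.5]
```

View pics/f.png

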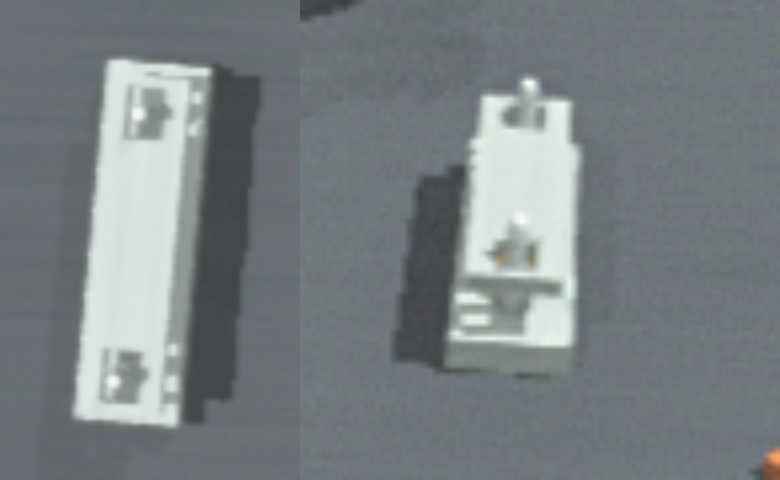

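Picture f shows both studs standing through the bar's slots: top view at (140,113) and (118,380), scene view at (528,90) and (518,225). The bar lies flat and square on the stack, and the gripper is clear.

```bash
python3 -m crank '[[0.3,0,0,0,0],[0.3,0,0,0,0],[0.3,0,0,0,0]]'; python3 -c "
from cell import ticket;print(ticket.hand_in())"
```

```text
time: 32.83
tool_pos: [0.4452, -0.0791, 0.3347]
tool_rot: [3.142, 0.0, 3.081]
contact_force: [-0.3, 0.2, -0.2]
opening: 0.0594
grip_force: 0.0
the job is handed in; nothing more can be done
None
```

The billet is laid up and handed in at about 33 s: copper, nickel silver and brass stacked squarely between the studs, the clamp bar flat on top over both studs, and the gripper clear; the hand-in gave no verdict.

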